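# Free the pink plate: spring the shaker clamp to its half-open catch

## Robot

A 6-joint arm with a two-finger parallel gripper is mounted at the origin on the work surface. World frame = base frame: x ahead of the robot, y to its left, z up, the work surface at z = 0. Lengths are in mm, angles in rad, forces in N, time in s.
With the tool pointing down it reaches from about 400 to 925 mm from the base axis. Payload 12.5 kg.
Tool frame: the origin (TCP) lies between the finger pads; the fingertips stand 11 mm ahead of it and the grasp point (between the pads) lies 8 mm behind it (env.tip_extent is the distance from the TCP to the fingertips, in mm); x points along the fingers, z is the direction in which the jaws open and shut, and the axes are right-handed (so a half turn about x gives the same grasp; the last joint's range is limited). The gripper opens to 95 mm and grips with 3 to 60 N. Pads are 20 mm wide; open, the fingers measure 119 mm over their backs; the gripper's body (75 mm by 180 mm) begins 59 mm behind the grasp point.
Start: joints at [1.106, 0.491, 1.559, -0, 1.092, -0.106], TCP at [219.453, 585.223, 225.661] pointing down, gripper open.
Joint ranges: [-3.1, 3.1], [-0.84, 2.19], [0.05, 2.79], [-1.13, 4.28], [0.06, 2.93], [-2.69, 2.69]. Speed limits (rad/s): [2.22, 2.22, 2.79, 3.14, 3.14, 3.14].

## Interface

Orientations are given as [roll, pitch, yaw] about the fixed x, y, z axes, in that order (R = Rz(yaw) Ry(pitch) Rx(roll)).
In Python, from cell import status, imaging, env gives the robot as it stands. The module is installed in compiled form; this text tells all that it offers.
- The arm moves only by the tool apply_moves, never from a script. Its argument "increments" is a list of rows, each a list of 5 numbers: the closure, from 0 (fully open) to 1 (shut), then the shift along the tool's x, y, z in mm, then the turn about the tool's x in degrees. A call has 1 to 10 rows; each row shifts and turns the commanded pose from where the row before left it, along the tool's axes as they then stand; what a row does not reach is not made up. A row lasts 1/10 s, in which the tool goes at most 50 mm and 8.59 degrees, less where a joint would pass 70% of its speed; a pose out of reach is approached as far as the arm can. A call with a gripper value outside its range is refused whole. The fingers move at their own pace and stop on an object; the grip force is fixed at half the most. Time passes only in rows, so rows that do not move let the fingers close. It gives the time, the measured TCP pose, the force and the opening at its end, in the units of the state.
- status.state(): the state, without advancing time (a new reading comes with each control period).
- imaging.read_camera(name): name is "side" or "top"; returns a dict with "pixels" (420x560x3 uint8, red, green, blue), "fovy" (degrees; the focal length in pixels is half the picture's height over the tangent of half this angle, whatever the lens; pixels are square), "cx", "cy" (the principal point, pixels), "distortion" ([k1, k2, p1, p2, k3] as OpenCV has them; the pictures are not rectified), "R" (3x3) and "t" (3): a world point X has camera coordinates R X + t. Camera axes: x right, y down, z forward; pixel columns grow to the right and rows downward; lengths in mm; the calibration is good to about 2 mm. A picture is of the moment at which its call begins. There is no depth.
- env.job_done(): hands the job in, once; it reports no verdict.
The state is a dict: "t": time; "joints": joint angles; "qvel": joint speeds; "tau": joint torques, N m; "eef_pos": TCP position; "tcp_rot": TCP orientation; "ft_force": force on the tool from outside, world axes, zero at the start; "moment": the same for the moment, N m; "opening": opening from 0.0 (shut) to 1.0 (fully open).
Only numpy, scipy, OpenCV 4.12 (cv2) and the standard library are available. Lean on these libraries where they do the work, as an engineer would, in place of code of your own. Each camera call takes 0.05 s, during which the arm holds its last target. There are 200 camera calls.

## Task

The pink plate on the shaker is finished and has to be freed. With the fingertips, push the blue tab of the sprung clamp slide that holds the pink plate back, away from the plate and past its stop pin, then let it go so that it springs back and latches half open on the pin. Pick nothing up: leave both plates sitting in their nests, the clear plate's clamp shut, and everything else on the bench where it stands.

Things in the scene. Friction and masses are not known exactly. Their poses are not given: they have to be found in the camera images.
- shaker: Two-place plate shaker, fixed: white housing, aluminium platform 88 mm above the bench, 319 deep x 360 mm wide. Origin on the bench at mid width, 169 mm behind the front panel, 149 mm ahead of the rear edge. x axis from front to rear, y to its left, z up; heading up to 0.3 rad either way. Two nests side by side hold one plate each, between a front fence and a sprung slide at the rear.
- nest_left (a point): Centre of the left (+y of the shaker) nest, on its mat, 90 mm above the bench: where the centre of a seated plate's underside lies. Axes as the shaker's. The plate's long side runs along the shaker's x. Heights above the bench: plate tops 104.5 mm, clamp jaws 102 mm, grey plunger blocks 106 mm, rear stop blocks 104 mm, tab tops 138 mm.
- nest_right (a point): The same for the right (-y) nest.
- plate_pink: Pink 96-well plate, loose, 127.8 x 85.5 x 14.5 mm, about 90 g, seated in the left or the right nest. Origin at the centre of its underside, x along its long side, z up.
- plate_clear: Whitish clear 96-well plate of the same size, loose, seated in the other nest. Origin as the pink plate's.
- clamp_left (a joint): Travel of the left clamp slide towards the shaker's rear, m: about 0 shut on a plate, 0.022 latched half open, 0.042 at the rear stop. Its spring shuts it: 4 N at 0, 8 N at 0.022, 11.5 N at 0.042; driving the pin aside adds about 1.5 N before 0.013. Past 0.022 the pin snaps in behind the slide's orange lug; let go then, it returns to 0.022 and stays; let go sooner, it springs shut.
- clamp_right (a joint): The same for the right nest's clamp slide.
- tab_left (a point): On the left clamp's blue thumb tab: middle of the upright face that looks at the plate, 15 mm below the tab's top edge, 123 mm above the bench. Tab 32 wide, 7 thick, standing 34 mm above the plate's top; the face lies 22 mm behind the jaw face that touches the plate. Push along the shaker's +x; the way behind is free for 42 mm. Axes as the shaker's; moves with the slide.
- tab_right (a point): The same point on the right clamp's tab.
- pin_left_nose (a point): Tip of the left nest's stop pin, a 6 mm steel spring plunger with a black pull knob, lying level across the shaker in a grey block on the outer side of the slide, 97 mm above the bench. It sits 37 mm further to the rear than the tab's face of a shut clamp.
- pin_right_nose (a point): The same for the right nest's stop pin (the block is on the right side of the slide).
- tip_rack_a: Loose teal rack of pipette tips, partly used, 122 x 82 x 55 mm, on the bench left of the shaker. Origin at the centre of its underside. Not to be disturbed.
- tip_rack_b: Loose teal rack full of light blue tips, same size, in line with the other and nearer the robot. Not to be disturbed.
- tube_rack: Loose orange rack with small capped tubes, 105 x 65 x 44 mm, on the bench right of the shaker. Not to be disturbed.
- bottle: Loose white bottle with a blue cap, 60 mm across, 145 mm high, right of the shaker. Not to be disturbed.
- reservoir: Loose white open trough, 127 x 85 x 32 mm, on the bench behind the shaker. Not to be disturbed.
- marker: Loose marker pen with a blue cap, 130 mm long, 15 mm thick, lying behind the shaker. Not to be disturbed.
Mind the look-alikes: they are no part of the job. There is more than one size of the plate_clear; the job needs the smallest. Several things have the shape of the plate_pink; the one meant has the colours described above.

How it is judged:
By the outcome, as a careful person would: the job done as asked, in the order asked, and still so for the second after the job is handed in, with the robot touching nothing.
It also fails if it takes over 32 s, if anything falls off the work surface, if the arm or the gripper's body presses on something with over 40 N, if the wrist force passes 120 N, or if a joint passes its speed limit or range.

## Working session

There is one attempt and no reset: what is moved stays moved. The work goes in short steps, Python scripts to look and compute and a tool call to move; the robot and the scene stay as the last step left them, time stands still between calls to the robot, and variables do not carry over. Pictures are saved under pics/ and viewed, about 8 in all and at most 12, crops included, and the job is handed in when it is done.

Besides the shell and the picture viewer there is one more tool, called after "Request:" by a JSON object that holds its "op" and its "data". apply_moves: Moves the arm, as the interface text tells. Its arguments: {"type":"object","properties":{"increments":{"type":"array"}},"required":["increments"]}

```bash
mkdir -p pics
cat > h.py <<'E'
import numpy as np, cv2
from cell import status, imaging, env
def cam(n,save=None):
    c=imaging.read_camera(n); p=c["pixels"]; h=p.shape[0]
    f=h/2/np.tan(np.radians(c["fovy"])/2)
    c["K"]=np.array([[f,0,c["cx"]],[0,f,c["cy"]],[0,0,1.]]); c["R"]=np.array(c["R"]);c["t"]=np.array(c["t"]);c["d"]=np.array(c["distortion"],float)
    if save: cv2.imwrite(save,p[:,:,::-1])
    return c
def ray(c,uv):
    q=cv2.undistortPoints(np.array(uv,float).reshape(-1,1,2),c["K"],c["d"]).reshape(-1,2)
    D=np.c_[q,np.ones(len(q))]@c["R"]; return -c["R"].T@c["t"],D
def onz(c,uv,z):
    o,D=ray(c,uv); return o+D*((z-o[2])/D[:,2])[:,None]
def proj(c,X):
    return cv2.projectPoints(np.array(X,float).reshape(-1,1,3),cv2.Rodrigues(c["R"])[0],c["t"],c["K"],c["d"])[0].reshape(-1,2)
E
python3 - <<'E'
from h import *
a=cam("top","pics/top0.png");b=cam("side","pics/side0.png")
for c in(a,b): print(-c["R"].T@c["t"],c["R"][2],c["K"][0,0])
print(status.state())
E
```

```text
[ 479.83709837  -58.70306453 1196.16649558] [ 0.07151375 -0.00428597 -0.99743041] 411.09288984824366
[ 481.6435874   692.64791068 1082.99254542] [ 0.07408033 -0.62167948 -0.77976069] 396.1514172141274
{'t': 0.1, 'joints': array([ 1.10642775e+00,  4.91505869e-01,  1.55938444e+00, -1.48027017e-05,
        1.09167907e+00, -1.05625000e-01]), 'qvel': array([-0.00045589, -0.00189047, -0.00065302,  0.00210456,  0.00209   ,
        0.00099514]), 'tau': array([ 1.33253117e-03, -6.13624334e+01, -2.58603269e+01,  6.93189609e-02,
        4.71279770e-02, -1.32109764e-05]), 'eef_pos': array([219.34429952, 585.03613374, 225.11748005]), 'tcp_rot': array([ 3.04940901,  1.56981951, -2.02171672]), 'ft_force': array([ 0.29092729,  1.00828361, -0.13003554]), 'moment': array([ 0.02567921, -0.04324761,  0.01617923]), 'opening': 0.9995743736071083}
```

View pics/top0.png

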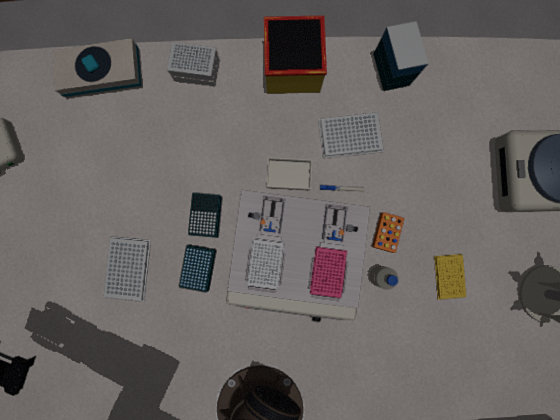

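View pics/side0.png

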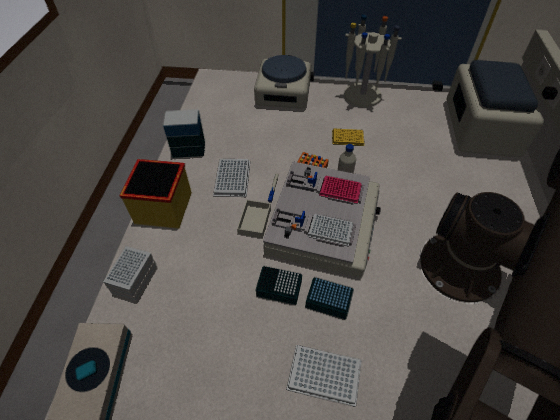

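The pink plate sits in the right nest, at about (328,272) in the top view. Its blue tab is near (331,237). The clear plate is in the left nest.

```bash
cat > m.py <<'E'
from h import *
a=cam("top");b=cam("side")
def big(mask):
    cs=cv2.findContours(mask.astype(np.uint8),0,2)[0]; return sorted(cs,key=cv2.contourArea)[::-1]
for c,n in((a,"top"),(b,"side")):
    hsv=cv2.cvtColor(c["pixels"],cv2.COLOR_RGB2HSV)
    k=big(cv2.inRange(hsv,(160,110,60),(176,255,255)))[0]
    box=cv2.boxPoints(cv2.minAreaRect(onz(c,k.reshape(-1,2),104.5)[:,:2].astype(np.float32)))
    r=cv2.minAreaRect(onz(c,k.reshape(-1,2),104.5)[:,:2].astype(np.float32))
    print(n,"pink",r)
    for q in big(cv2.inRange(hsv,(105,120,50),(125,255,255)))[:7]:
        print(" blue",cv2.contourArea(q),cv2.boundingRect(q),onz(c,[np.mean(q.reshape(-1,2),0)],130).round(1))
t=a["pixels"][185:305,225:380]; s=b["pixels"][155:245,260:380]
t=cv2.resize(t,(800,620),interpolation=cv2.INTER_CUBIC)[:600];s=cv2.resize(s,(800,600),interpolation=cv2.INTER_CUBIC)
for i,n in((t,"ct"),(s,"cs")): cv2.imwrite(f"pics/{n}.png",cv2.convertScaleAbs(i[:,:,::-1],alpha=1.5))
E
python3 m.py
```

```text
top pink ((392.9127197265625, -194.38519287109375), (85.77851104736328, 125.20941162109375), 81.25930786132812)
 blue 72.0 (387, 275, 11, 11) [[ 367.9 -356.9  130. ]]
 blue 44.5 (320, 185, 17, 5) [[ 615.6 -197.5  130. ]]
 blue 22.0 (328, 231, 13, 10) [[ 483.6 -208.9  130. ]]
 blue 17.5 (264, 222, 11, 10) [[511.  -41.8 130. ]]
 blue 5.0 (378, 242, 4, 3) [[ 465.8 -327.7  130. ]]
 blue 4.5 (388, 231, 4, 3) [[ 493.7 -355.4  130. ]]
 blue 4.5 (393, 239, 4, 3) [[ 472.6 -366.9  130. ]]
side pink ((391.1807556152344, -189.28465270996094), (91.83294677734375, 126.5102310180664), 81.36516571044922)
 blue 25.5 (268, 188, 6, 13) [[ 612.3 -117.1  130. ]]
 blue 21.0 (346, 144, 8, 5) [[ 367.8 -372.3  130. ]]
 blue 11.5 (295, 211, 10, 8) [[510.2 -42.8 130. ]]
 blue 9.5 (308, 172, 9, 8) [[ 483.3 -208.2  130. ]]
 blue 7.0 (362, 32, 5, 3) [[  303.8 -1193.4   130. ]]
 blue 7.0 (385, 34, 5, 3) [[  193.1 -1189.4   130. ]]
 blue 1.5 (318, 156, 3, 2) [[ 471.6 -305.4  130. ]]
```

View pics/ct.png

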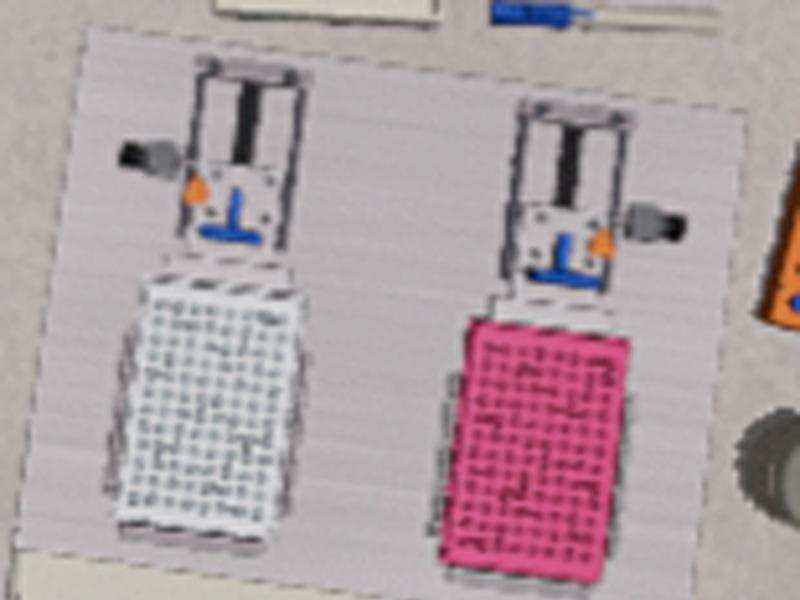

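View pics/cs.png

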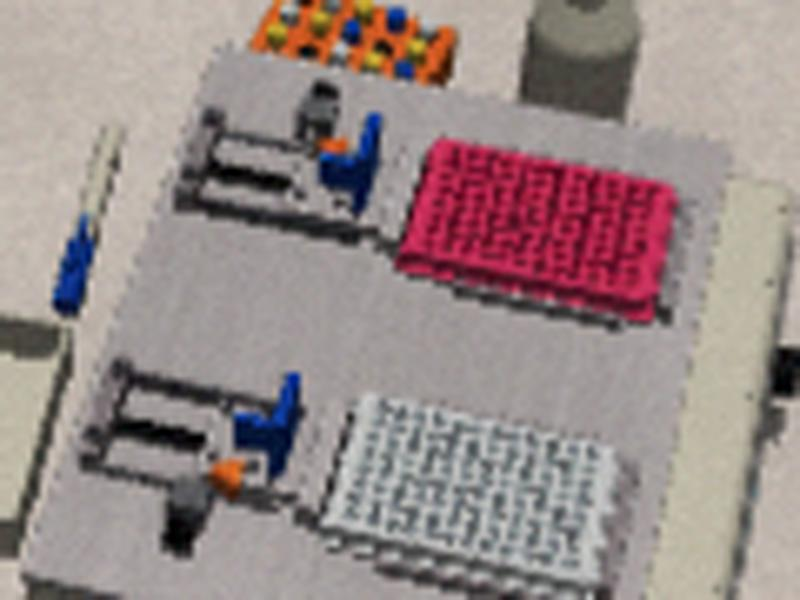

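Run:
```python
from h import *
from scipy.spatial.transform import Rotation as Ro
s=status.state();R=Ro.from_euler('xyz',s['tcp_rot']).as_matrix();print(R.round(3),s['eef_pos'],s['t'])
h=-.157
d=np.array([np.cos(h),np.sin(h),0])
for sg in(1,-1):
  c=R.T@(sg*d); print("turn for tool y = +-push:",np.degrees(np.arctan2(c[2],c[1])))
for p in((450,300,225),(440,-203,225)): print(R.T@(np.array(p)-s['eef_pos']))
```

```text
[[-0.    -0.936  0.351]
 [-0.001  0.351  0.936]
 [-1.     0.    -0.001]] [219.40975541 585.0959444  225.29112381] 0.2
turn for tool y = +-push: 168.43700555246215
turn for tool y = +-push: -11.562994447537838
[   0.39287738 -316.02001773 -185.9646128 ]
[   0.68577903 -483.29161477 -660.44235414]
```

Request:
{"op": "apply_moves", "data": {"increments": [[1, 0, 0, 0, -5.8], [1, 0, 0, 0, -5.8], [1, 0, -34, -30, 0], [1, 0, -34, -30, 0], [1, 0, -34, -30, 0], [1, 0, -34, -30, 0], [1, 0, -34, -30, 0], [1, 0, -34, -30, 0], [1, 0, -34, -30, 0], [1, 0, -34, -30, 0]]}}

```text
t: 1.2
eef_pos: [451.7, 304.2, 225.7]
tcp_rot: [-0.529, 1.571, 0.886]
ft_force: [0.4, 0.1, -0.1]
opening: 0.214
```

Request:
{"op": "apply_moves", "data": {"increments": [[1, 0, -5, -35, 0], [1, 0, -5, -35, 0], [1, 0, -5, -35, 0], [1, 0, -5, -35, 0], [1, 0, -5, -35, 0], [1, 0, -5, -35, 0], [1, 0, -5, -35, 0], [1, 0, -5, -35, 0], [1, 0, -5, -35, 0], [1, 0, -5, -35, 0]]}}

```text
t: 2.2
eef_pos: [445.4, -49.1, 225.7]
tcp_rot: [-1.158, 1.571, 0.257]
ft_force: [1.0, 0.1, -0.1]
opening: 0.004
```

Request:
{"op": "apply_moves", "data": {"increments": [[1, 0, -6, -30, 0], [1, 0, -6, -30, 0], [1, 0, -6, -30, 0], [1, 0, -6, -30, 0], [1, 0, -6, -30, 0], [1, 20, 0, 0, 0], [1, 20, 0, 0, 0], [1, 20, 0, 0, 0], [1, 0, 0, 0, 0]]}}

```text
t: 3.1
eef_pos: [451.0, -200.2, 163.7]
tcp_rot: [1.154, 1.567, 2.568]
ft_force: [-0.6, 0.1, 0.5]
opening: 0.002
```

Run:
```python
from h import *
s=status.state();print(s['eef_pos'],s['tcp_rot'],s['t'])
a=cam("top");b=cam("side")
t=a["pixels"][185:305,225:380]; u=b["pixels"][155:245,260:380]
t=cv2.resize(t,(660,510),interpolation=cv2.INTER_CUBIC);u=cv2.resize(u,(660,495),interpolation=cv2.INTER_CUBIC)
cv2.imwrite("pics/c2s.png",cv2.convertScaleAbs(u[:,:,::-1],alpha=1.5))
cv2.imwrite("pics/c2t.png",cv2.convertScaleAbs(t[:,:,::-1],alpha=1.5))
```

```text
[ 451.0101403  -200.15410697  163.73492339] [1.15413479 1.56681522 2.56831729] 3.1
```

View pics/c2s.png

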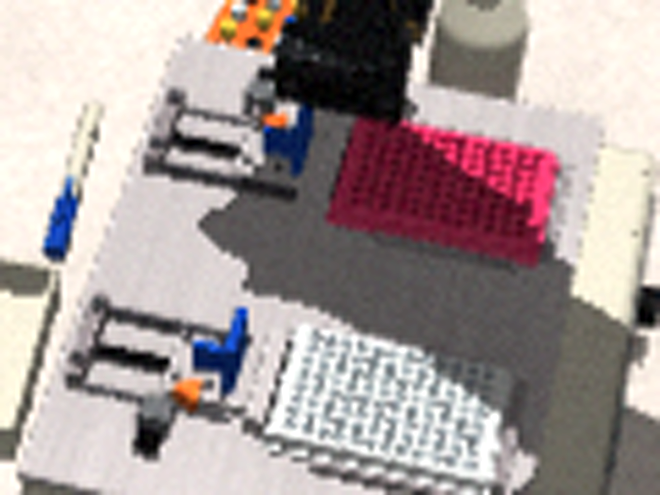

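The side crop shows the dark gripper above the rear of the pink plate. The blue tab at about (290,140) is still upright and untouched, but the fingertips are hard to tell apart. I'll project the TCP and the planned points.

Run:
```python
from h import *
b=cam("side");s=status.state();p=s['eef_pos']
from scipy.spatial.transform import Rotation as Ro
R=Ro.from_euler('xyz',s['tcp_rot']).as_matrix();print(R.round(3))
d=np.array([.988,-.156,0]);l=np.array([.156,.988,0]);f=np.array([477,-206.4,138])
pts=[p+[0,0,-11],p+[0,0,-11]+12*l-10*d,p+[0,0,-11]+12*l+10*d,f+16*l,f-16*l,p+[0,0,67]+37*d+0*l]
q=proj(b,pts);print(((q-[260,155])*5.5).round())
u=cv2.resize(b["pixels"][155:215,290:350],(780,600)[::-1] if 0 else (600,600),interpolation=cv2.INTER_CUBIC)
u=cv2.convertScaleAbs(u[:,:,::-1],alpha=2.2)
for i,x in enumerate((q-[290,155])*10): cv2.circle(u,tuple(int(v) for v in x),4,(0,255,0) if i<3 else (0,255,255),-1)
cv2.imwrite("pics/c3.png",u)
```

```text
[[ 0.001 -0.988  0.156]
 [-0.     0.156  0.988]
 [-1.    -0.001 -0.   ]]
[[349. 104.]
 [361. 121.]
 [327. 114.]
 [299. 132.]
 [311.  94.]
 [295.  -6.]]
```

View pics/c3.png

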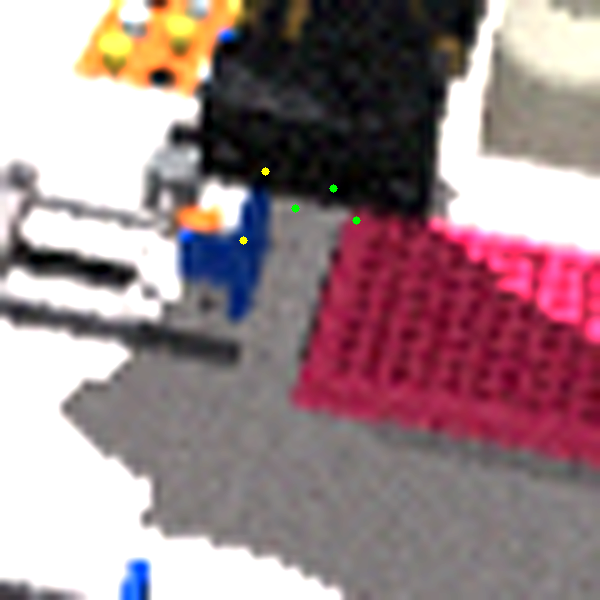

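The projected tip and tab points agree with the picture to within a few mm. The TCP needs about 3 mm to the right, and the finger front is about 17 mm short of the tab face. Next I descend and approach.

Request:
{"op": "apply_moves", "data": {"increments": [[1, 0, 0, -3, 0], [1, 13, 0, 0, 0], [1, 13, 0, 0, 0], [1, 12, 0, 0, 0], [1, 0, 0, 0, 0], [1, 0, -3, 0, 0], [1, 0, -3, 0, 0], [1, 0, -3, 0, 0], [1, 0, 0, 0, 0]]}}

```text
t: 4.15
eef_pos: [461.0, -205.1, 128.1]
tcp_rot: [-1.868, 1.57, -0.453]
ft_force: [-0.4, 0.3, -0.5]
opening: 0.004
```

Request:
{"op": "apply_moves", "data": {"increments": [[1, 0, -3, 0, 0], [1, 0, -3, 0, 0], [1, 0, -3, 0, 0], [1, 0, -3, 0, 0], [1, 0, 0, 0, 0], [1, 0, 0, 0, 0]]}}

```text
t: 4.75
eef_pos: [472.0, -206.7, 127.6]
tcp_rot: [1.221, 1.57, 2.635]
ft_force: [-5.2, -0.4, 3.8]
opening: 0.005
```

Request:
{"op": "apply_moves", "data": {"increments": [[1, 0, -3, 0, 0], [1, 0, -3, 0, 0], [1, 0, -3, 0, 0], [1, 0, 0, 0, 0]]}}

```text
t: 5.15
eef_pos: [480.5, -208.0, 127.5]
tcp_rot: [1.298, 1.569, 2.713]
ft_force: [-7.1, 0.2, 4.9]
opening: 0.005
```

Request:
{"op": "apply_moves", "data": {"increments": [[1, 0, -3, 0, 0], [1, 0, -3, 0, 0], [1, 0, -3, 0, 0], [1, 0, 0, 0, 0]]}}

```text
t: 5.55
eef_pos: [489.3, -209.4, 127.5]
tcp_rot: [1.314, 1.569, 2.729]
ft_force: [-8.0, 0.6, 5.0]
opening: 0.002
```

Request:
{"op": "apply_moves", "data": {"increments": [[1, 0, -3, 0, 0], [1, 0, -3, 0, 0], [1, 0, 0, 0, 0]]}}

```text
t: 5.85
eef_pos: [495.1, -210.3, 127.5]
tcp_rot: [1.324, 1.568, 2.739]
ft_force: [-8.4, 0.2, 6.0]
opening: 0.002
```

Request:
{"op": "apply_moves", "data": {"increments": [[1, 0, -3, 0, 0], [1, 0, -3, 0, 0], [1, 0, 0, 0, 0], [1, 0, 0, 0, 0]]}}

```text
t: 6.25
eef_pos: [500.7, -211.1, 127.5]
tcp_rot: [1.35, 1.568, 2.765]
ft_force: [-10.0, 0.2, 5.5]
opening: 0.004
```

The force fits a travel of about 33 mm, well past 22 and short of the 42 mm stop. Next I release gently, back off and look.

Request:
{"op": "apply_moves", "data": {"increments": [[1, 0, 3, 0, 0], [1, 0, 3, 0, 0], [1, 0, 3, 0, 0], [1, 0, 3, 0, 0], [1, 0, 3, 0, 0], [1, 0, 3, 0, 0], [1, 0, 0, 0, 0]]}}

```text
t: 6.95
eef_pos: [484.1, -208.7, 127.6]
tcp_rot: [-1.567, 1.57, -0.152]
ft_force: [1.4, 0.4, -0.6]
opening: 0.004
```

Request:
{"op": "apply_moves", "data": {"increments": [[1, 0, 3, 0, 0], [1, 0, 3, 0, 0], [1, -20, 0, 0, 0], [1, -30, 0, 0, 0], [1, -40, 0, 0, 0], [1, 0, 0, 40, 0], [1, 0, 0, 40, 0], [1, 0, 0, 40, 0], [1, 0, 0, 40, 0], [1, 0, 0, 40, 0]]}}

```text
t: 7.95
eef_pos: [509.2, -8.6, 217.7]
tcp_rot: [-1.238, 1.57, 0.176]
ft_force: [0.6, -0.7, -0.7]
opening: 0.002
```

Request:
{"op": "apply_moves", "data": {"increments": [[1, 0, 0, 40, 0], [1, 0, 0, 40, 0], [1, 0, 0, 40, 0], [1, 0, 0, 40, 0], [1, 0, 0, 40, 0], [1, 0, 0, 40, 0], [1, 0, 0, 40, 0], [1, 0, 0, 0, 0]]}}

```text
t: 8.75
eef_pos: [552.8, 270.2, 217.2]
tcp_rot: [-0.22, 1.57, 1.198]
ft_force: [-0.5, -0.7, -0.2]
opening: 0.004
```

```bash
python3 m.py; python3 -c "
from h import *;print(status.state()['ft_force'])"
```

```text
top pink ((392.9241638183594, -194.12197875976562), (85.0566177368164, 124.85936737060547), 81.02574157714844)
 blue 72.0 (387, 275, 11, 11) [[ 367.6 -358.8  130. ]]
 blue 43.5 (320, 185, 16, 5) [[ 615.1 -191.8  130. ]]
 blue 24.5 (329, 222, 13, 10) [[ 507.2 -211.1  130. ]]
 blue 17.5 (264, 222, 11, 10) [[511.  -41.8 130. ]]
 blue 5.0 (378, 242, 4, 3) [[ 465.8 -327.7  130. ]]
 blue 4.5 (388, 231, 4, 3) [[ 493.7 -355.4  130. ]]
 blue 4.5 (393, 239, 4, 3) [[ 472.6 -366.9  130. ]]
side pink ((489.98382568359375, -307.1114807128906), (0.0, 0.0), 0.0)
 blue 34.5 (295, 211, 10, 11) [[509.7 -38.2 130. ]]
 blue 20.5 (384, 33, 7, 7) [[  194.9 -1182.1   130. ]]
 blue 15.5 (362, 32, 5, 6) [[  304.  -1179.1   130. ]]
 blue 7.0 (346, 144, 6, 4) [[ 372.1 -375.1  130. ]]
 blue 2.5 (318, 156, 3, 3) [[ 471.2 -302.   130. ]]
 blue 2.0 (312, 158, 2, 3) [[ 492.1 -290.5  130. ]]
 blue 1.5 (320, 164, 2, 3) [[ 463.3 -266.2  130. ]]
[ 0.22525608 -0.37061615  0.42505327]
```

View pics/ct.png

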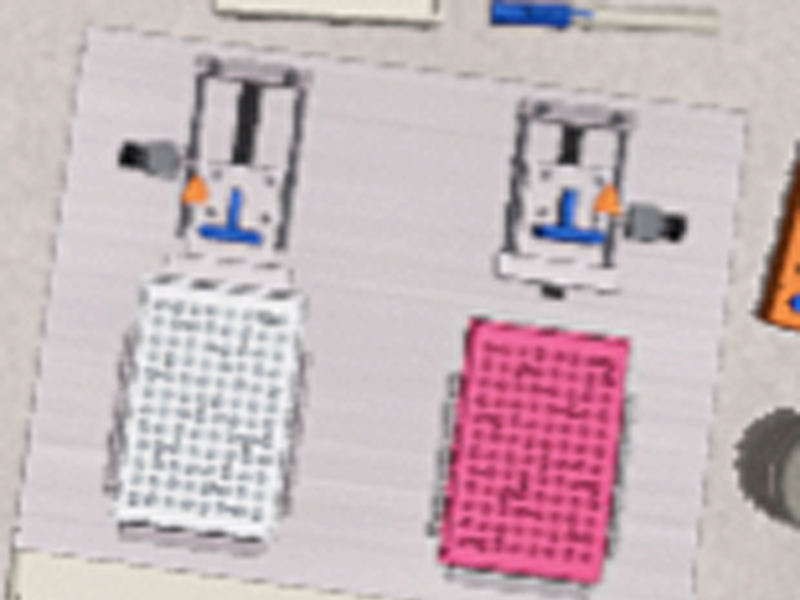

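The slide is latched: its tab is about 24 mm further back, the orange lug sits just behind the pin, and there is a clear gap to the pink plate. The plates, the left clamp and the bench items in view have not moved, and the robot is clear.

```bash
python3 -c "
from cell import env;print(env.job_done())"
```

```text
the job is handed in; nothing more can be done
None
```

The pink plate is freed: its clamp is latched half open, and I have handed the job in. The pink plate was in the right nest, so I pushed the right clamp's blue tab back with the closed fingertips and let it go.

- **Push:** I estimate the slide travelled about 33 mm. The resistance rose from about 5 N to 10 N, which fits the spring figures. I then backed off and raised the arm clear.
- **Latch:** in the last top view the tab is about 24 mm behind its shut position (nominal 22 mm). The orange lug sits against the pin, and there is a clear gap between the jaw and the pink plate.
- **Everything else:** in the top view the pink plate's measured position changed by less than 0.5 mm. The left clamp's tab did not move at all, and the clear plate looked the same. The marker's and bottle's measured positions shifted by up to 6 mm and 2 mm. The marker looked the same in the picture, so I took these for lighting changes. I did not measure the tip racks, tube rack or reservoir separately.
- **Failed check:** in the last side view the arm blocked the pink plate and the right tab, so the latch is confirmed only from the top view and the forces.

The robot finished at about 8.9 s of the 32 s allowed, touching nothing.

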